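Close the source shutter and survey the beam port

ROBOT

A 6-joint arm with a two-finger parallel gripper is mounted at the origin on the work surface. World frame = base frame: x ahead of the robot, y to its left, z up, the work surface at z = 0. Lengths are in m, angles in rad, forces in N, time in s.
With the tool pointing down it reaches from about 0.325 to 0.775 m from the base axis. Payload 9.3 kg.
Tool frame: the origin (TCP) lies on the centre line of the jaws, within the pads' length; the fingertips stand 11 mm ahead of it and the grasp point (between the pads) lies 8 mm behind it (env.tips_ahead is the distance from the TCP to the fingertips, in m); z points along the fingers, y is the direction in which the jaws open and shut (so a half turn about z gives the same grasp; the last joint's range is limited). The gripper opens to 85 mm and grips with 20 to 120 N. Pads are 22 mm wide; open, the fingers measure 114 mm over their backs; the gripper's body (76 mm by 85 mm) begins 54 mm behind the grasp point. The pads swing forward as they close: fully open they stand 13 mm farther back than shut.
Start: joints at [-1.43, 0.259, 0.021, 1.334, 0, 1.418], TCP at [0.159, -0.526, 0.242] pointing down, gripper open.
Joint ranges: [-3.04, 3.04], [-0.91, 1.82], [-1.04, 1.36], [-1.92, 1.95], [-1.52, 1.45], [-3.14, 3.14]. Speed limits (rad/s): [2.22, 2.22, 2.79, 3.14, 3.14, 3.14].

INTERFACE

Orientations are given as a unit quaternion [x, y, z, w].
In Python, from cell import env, kinematics, vision gives the robot as it stands. Calls block until the motion is done:
- env.goto(position, orientation): joint-space move of the TCP to a pose.
- env.line_to(position, rot=None, velocity=0.15): straight line of the TCP; rot=None keeps the orientation; velocity is the mean speed in m/s.
- env.set_joints(angles): joint-space move.
- env.release() and env.gripper_close(): open the fingers fully, or close them until they stop; the grip force is fixed at half the most.
- env.sleep(seconds).
- kinematics.inverse_kinematics(position, orientation): joint angles nearest the present ones, or None.
- env.get_obs(): the state.
- vision.snapshot(name): name is "scene" or "side" or "wrist"; returns a dict with "image" (400x640x3 uint8, red, green, blue), "vfov" (degrees; the focal length in pixels is half the picture's height over the tangent of half this angle, whatever the lens; pixels are square), "cx", "cy" (the principal point, pixels), "R" (3x3) and "t" (3): a world point X has camera coordinates R X + t. Camera axes: x right, y down, z forward; pixel columns grow to the right and rows downward; lengths in m; the calibration is good to about 2 mm. A picture is of the moment at which its call begins. There is no depth.
A pose or a line that the arm cannot do raises env.Unreachable and nothing moves.
- env.hand_in(): hands the job in, once; it reports no verdict.
Trained networks look in the newest picture that a camera, given by its name, has taken for a name from the list of things; names that differ only in an ending like _2 or _b are one class to them, and where a whole thing is asked for, a point or a joint stands for the part that bears it (a point fixed in the world has none). Each returns a list of dicts, best first, with "conf" (0 to 1); they miss things now and then, are a little off and sometimes report something else, mostly with a low value. They report only what shows in the picture. A call takes as long as a camera call. They do not tell look-alikes from the thing itself.
- vision.search_frame(camera, target): "location" ([column, row] in pixels, amid what is visible of it).
- vision.trace(camera, target): "mask" (400x640 bool, what is visible of it) and "location" ([column, row] in pixels, amid what is visible of it).
The state is a dict: "time": time; "joint_positions": joint angles; "joint_velocities": joint speeds; "joint_torque": joint torques, N m; "tool_pos": TCP position; "orientation": TCP orientation; "ft_force": force on the tool from outside, world axes, zero at the start; "torque": the same for the moment, N m; "finger_gap": opening from 0.0 (shut) to 1.0 (fully open).
Only numpy, scipy, OpenCV 4.12 (cv2) and the standard library are available. Lean on these libraries where they do the work, as an engineer would, in place of code of your own. Each camera call takes 0.05 s, during which the arm holds its last target.

TASK

The shutter of the gamma source housing was left open: turn its bar handle on top until the pointer nose lines up with the locking ear on the housing's rim, and let go. Then take the hand-held survey meter from its tray and hold its round window end squarely in front of the beam port, centred on it and about 3 cm off without touching, steady for a good two seconds. Lay the meter back flat in its tray, display up, gently, and leave the other things on the bench where they are.

Things in the scene. Friction and masses are not known exactly. Their poses are not given: they have to be found in the camera images.
- housing: Source housing, fixed to the bench (place and yaw vary): a grey upright drum 150 mm across with a steel flange 170 mm across, its top 162 mm above the bench, standing on a 190 x 190 x 22 mm slotted aluminium plate. Origin: on the drum's axis, at bench height. Its +x points out through the beam port, its +y to the locking ear, z up.
- port (a point): Centre of the mouth of the beam port: a round steel snout 52 mm across with a 22 mm dark bore, sticking level out of the drum's side. The mouth is 105 mm from the drum's axis and 90 mm above the bench. The axes are the housing's: +x points straight out of the port along the beam.
- ear (a point): Locking ear (index): a small steel block with a white line and a padlock hole, 12 mm wide, 22 mm long radially, standing on the flange, 64 to 86 mm from the drum's axis on the housing's +y side, its top 178 mm above the bench. The point is the middle of its inner upper edge.
- shutter (a joint): Angle of the shutter rotor about the drum's vertical axis, rad: 0 = pointer nose exactly at the locking ear (closed), -1.57 = nose over the beam port (fully open), growing counter-clockwise seen from above. It starts between -1.4 and -0.6; stops at -1.75 and +0.6, so it can be turned past the ear. No detent and no spring: stiff friction (about 0.12 N m) holds it where it is left.
- shutter_grip (a point): Point on the rotor's axis, 192 mm above the bench, in the middle of the black bar handle: a bar 76 mm long, 16 mm wide and 38 mm high (172 to 210 mm above the bench) on a steel disc 116 mm across (top at 172 mm). The axes turn with the rotor: +y runs along the bar towards the pointer nose, z up.
- pointer_tip (a point): Tip of the pointer nose: a steel tongue 12 mm wide with a white line that continues the bar handle outward on one side only, to 61 mm from the rotor's axis, its top 178 mm above the bench. When closed it meets the ear end to end, lines in line.
- meter: Hand-held survey meter, 190 mm long, about 0.22 to 0.45 kg, lying in the tray: a grey box-shaped handle 36 mm wide and 36 mm high (x from -95 to +40 mm) with display and keys on top, and a round black detector head 44 mm across at the front (x from +35 to +95 mm). Origin: centre of the underside, close to the centre of mass. +x runs along it to the window end, z up through the display.
- window (a point): Centre of the meter's window: the flat round front face of the head, 95 mm ahead of the meter's origin and 22 mm above its underside. Axes as the meter's; it looks along +x.
- tray: Shallow grey plastic instrument tray, fixed to the bench (place and yaw vary), 260 mm along its x, 160 mm along its y, rim 14 mm high and 4 mm thick, inner floor 4 mm above the bench. Origin: centre of the underside. The meter starts in it, its +x within about 10 degrees of the tray's +x; no particular direction is needed when it goes back.
- mug: White mug, 80 mm across, 90 mm high. Bystander. Origin: centre of the underside.
- jar: Clear sample jar with a lid, 64 mm across, 85 mm high. Bystander. Origin: centre of the underside.
- beaker: White closed sample beaker, 100 mm across, 70 mm high. Bystander. Origin: centre of the underside.
- padlock: Brass padlock lying flat, about 80 x 44 x 20 mm. Bystander. Origin: centre of the underside of its case.
- screwdriver: Screwdriver with a black handle, 200 mm long, lying down. Bystander. Its origin lies within its length, on the bench.
- notebook: Dark notebook, 148 x 105 x 14 mm. Bystander. Origin: centre of the underside.
- lead_brick: Lead brick, 100 x 50 x 50 mm, 2.8 kg. Bystander. Origin: centre of the underside.
Not all that is in view belongs to the job. Several things look just like the meter: the one meant starts farthest to the robot's right.

How it is judged:
On the way, in this order (a step that is already met when the one before it is completed fails the run):
1. The shutter is closed: pointer nose at the locking ear (within 0.07 rad), at rest and let go (value of joint shutter between -0.07 and 0.07 rad and velocity of joint shutter between -0.05 and 0.05 rad/s and contact force between the fingers and housing below 0.2 N), for 0.2 s.
2. With the shutter closed, the meter's window is held 15 to 60 mm in front of the port, within 15 mm of its axis sideways and in height, pointing at it within 0.17 rad, still, for 1.5 s (value of joint shutter between -0.07 and 0.07 rad and x of window in the frame of port between 0.015 and 0.06 m and y of window in the frame of port between -0.015 and 0.015 m and z of window in the frame of port between -0.015 and 0.015 m and angle between the x axis of meter and the x axis of port, either way round below 0.17 rad and x of meter in the frame of port above 0.08 m and linear speed of meter below 0.02 m/s and angular speed of meter below 0.2 rad/s), for 1.5 s.
At the end, for the whole second after the job is handed in: The shutter's pointer is at the locking ear within 0.07 rad; the meter lies flat, display up, on the tray's floor inside its rim (tilt under 0.06 rad), released and at rest (value of joint shutter between -0.07 and 0.07 rad and x of meter in the frame of tray between -0.04 and 0.04 m and y of meter in the frame of tray between -0.065 and 0.065 m and z of meter in the frame of tray below 0.009 m and angle between meter's own z axis and vertical below 0.06 rad and linear speed of meter below 0.02 m/s and contact force between the fingers and meter below 0.2 N); the robot touches nothing.
It fails at once if The meter hits the source housing (over 2 N) (contact force between meter and housing above 2 N).
It fails at once if The meter is banged into its tray (over 60 N) or dropped (falling freely at over 0.45 m/s, some 10 mm) (contact force between meter and tray above 60 N or (linear speed of meter above 0.45 m/s and contact force between the fingers and meter below 0.2 N)).
It fails at once if A bystander is moved more than 20 mm (distance of any of mug, jar, beaker, padlock, screwdriver, notebook, lead_brick from where it was at the start of the episode above 0.02 m).
It also fails if it takes over 72 s, if anything falls off the work surface, if the arm or the gripper's body presses on something with over 40 N, if the wrist force passes 120 N, or if a joint passes its speed limit or range.

## Working session

There is one attempt and no reset: what is moved stays moved. The work goes in short steps, each a Python script; the robot and the scene stay as the last script left them, time stands still between calls to the robot, and variables do not carry over. Pictures are saved under pics/ and viewed, and the job is handed in when it is done.

```bash
ls; mkdir -p pics
python3 - <<'E'
from cell import env,kinematics,vision
import cv2
for n in ["scene","side","wrist"]:
    s=vision.snapshot(n); cv2.imwrite(f"pics/{n}0.png",s["image"][:,:,::-1]); print(n,s["vfov"],s["cx"],s["cy"],s["R"],s["t"])
o=env.get_obs();print(o)
E
```

```text
pics
scene 48.14934417158911 314.1279775210266 197.69790302979771 [[ 0.32167508  0.94664726  0.01959839]
 [ 0.62804396 -0.19783094 -0.75261126]
 [-0.70858022  0.25440494 -0.65817338]] [-0.13359197 -0.22596372  1.95645814]
side 52.04165304588821 320.6892238215856 203.72079258360571 [[-0.9804551  -0.19664895  0.00608196]
 [-0.14489152  0.70079931 -0.69848892]
 [ 0.13309487 -0.68571825 -0.71559503]] [0.51781505 0.19414271 1.28042499]
wrist 61.74002679125553 320.62504200142513 202.7002694583439 [[ 0.29063107 -0.9568331  -0.00199773]
 [-0.91601682 -0.27883552  0.28838159]
 [-0.27649009 -0.0819827  -0.95751348]] [-0.549612   -0.03820939  0.37963729]
{'time': 0.15, 'joint_positions': array([-1.42961069e+00,  2.59082731e-01,  2.09634637e-02,  1.33366305e+00,
        7.88382360e-06,  1.41817278e+00]), 'joint_velocities': array([-0.0012633 , -0.0017263 ,  0.00372269,  0.00034563, -0.00077137,
       -0.00037512]), 'joint_torque': array([ 2.55175146e-03, -5.55969894e+01,  3.44664359e+01,  1.12865723e-02,
       -2.22571862e-04, -2.11216388e-06]), 'tool_pos': array([ 0.1592407 , -0.52626173,  0.24180501]), 'orientation': array([ 9.89228793e-01,  1.46376749e-01,  6.76125010e-06, -4.92964752e-04]), 'ft_force': array([-0.84710569,  0.19900144, -0.0941065 ]), 'torque': array([0.04113625, 0.03437966, 0.00852329]), 'finger_gap': 1.0007091591335258}
```

View pics/scene0.png

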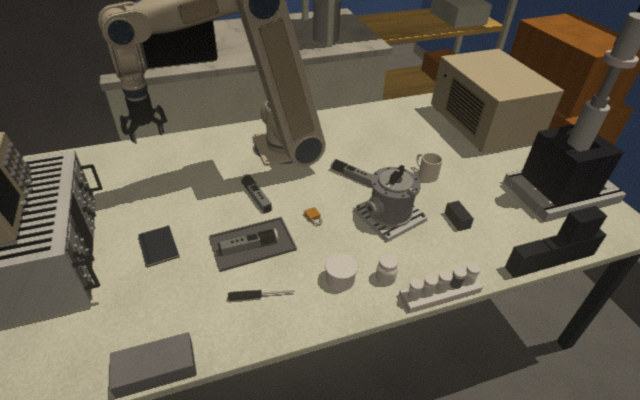

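View pics/side0.png

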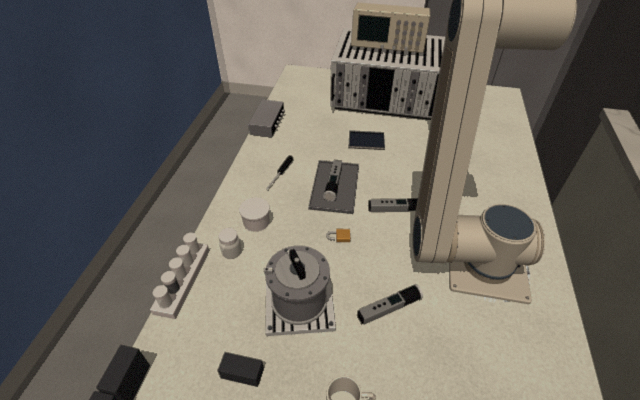

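View pics/wrist0.png

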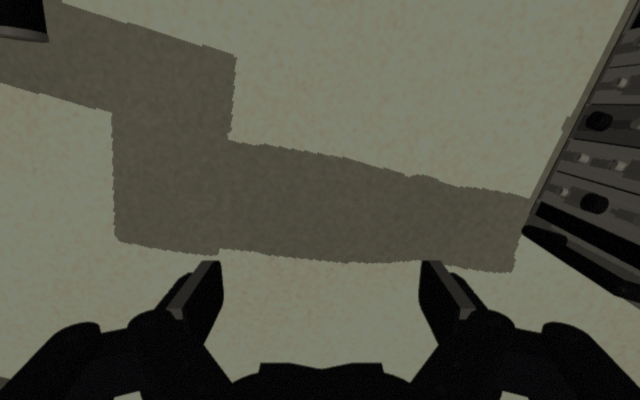

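The scene view shows the housing at (392,200), the tray with its meter at (252,242), and two look-alike meters at (256,193) and (352,172). Next I'll zoom in and measure.

```bash
cat > h.py <<'E'
import numpy as np, cv2
from cell import env,kinematics,vision
from scipy.spatial.transform import Rotation as Ro
def snap(n,f=None):
    s=vision.snapshot(n)
    s["f"]=200/np.tan(np.radians(s["vfov"])/2); s["name"]=n
    if f: cv2.imwrite(f"pics/{f}.png",s["image"][:,:,::-1])
    return s
def ray(s,p):
    R,t=np.array(s["R"]),np.array(s["t"]); d=R.T@np.array([(p[0]-s["cx"])/s["f"],(p[1]-s["cy"])/s["f"],1]); return -R.T@t,d
def atz(s,p,z):
    c,d=ray(s,p); return c+d*(z-c[2])/d[2]
def proj(s,X):
    X=np.atleast_2d(X); c=X@np.array(s["R"]).T+np.array(s["t"]); return c[:,:2]/c[:,2:]*s["f"]+[s["cx"],s["cy"]]
def crop(s,f,c,w,h,k):
    x0,y0=int(c[0]-w/2),int(c[1]-h/2); x0=max(x0,0);y0=max(y0,0)
    i=s["image"][y0:y0+h,x0:x0+w,::-1]; cv2.imwrite(f"pics/{f}.png",cv2.resize(i,None,fx=k,fy=k,interpolation=cv2.INTER_CUBIC)); print(f,"origin",x0,y0,"k",k)
def tri(rs):
    A=np.zeros((3,3));b=np.zeros(3)
    for c,d in rs:
        d=d/np.linalg.norm(d);P=np.eye(3)-np.outer(d,d);A+=P;b+=P@c
    return np.linalg.solve(A,b)
E
python3 - <<'E'
from h import *
a=snap("scene");b=snap("side")
crop(a,"c1",(392,200),120,90,6);crop(b,"c2",(300,285),120,100,6);crop(a,"c3",(252,240),120,80,6);crop(b,"c4",(335,190),80,80,7)
for t in ["housing","meter","tray","port","ear","pointer_tip","shutter_grip","window","padlock","mug","jar","beaker","notebook","lead_brick","screwdriver"]:
    for s in (a,b):
        print(t,s["name"],[(np.round(d["location"]).tolist(),round(d["conf"],2)) for d in vision.search_frame(s["name"],t)][:4])
E
```

```text
c1 origin 332 155 k 6
c2 origin 240 235 k 6
c3 origin 192 200 k 6
c4 origin 295 150 k 7
housing scene [([393.0, 204.0], 0.98)]
housing side [([296.0, 292.0], 0.58)]
meter scene [([256.0, 194.0], 0.78), ([352.0, 174.0], 0.74), ([247.0, 243.0], 0.61)]
meter side [([332.0, 182.0], 0.87), ([392.0, 306.0], 0.87), ([393.0, 205.0], 0.77), ([297.0, 295.0], 0.72)]
tray scene []
tray side [([338.0, 191.0], 0.76)]
port scene [([392.0, 206.0], 0.6)]
port side [([296.0, 294.0], 0.84)]
ear scene [([394.0, 203.0], 0.58), ([256.0, 246.0], 0.35)]
ear side []
pointer_tip scene [([395.0, 183.0], 0.78), ([392.0, 204.0], 0.3)]
pointer_tip side [([294.0, 271.0], 0.93)]
shutter_grip scene [([398.0, 179.0], 0.96)]
shutter_grip side [([298.0, 267.0], 0.61), ([297.0, 294.0], 0.57)]
window scene [([353.0, 168.0], 0.88), ([257.0, 192.0], 0.82), ([249.0, 242.0], 0.58), ([388.0, 270.0], 0.52)]
window side [([391.0, 201.0], 0.84), ([390.0, 303.0], 0.78), ([335.0, 179.0], 0.72)]
padlock scene [([315.0, 216.0], 0.76), ([395.0, 182.0], 0.64)]
padlock side [([340.0, 236.0], 0.77), ([334.0, 182.0], 0.5)]
mug scene [([432.0, 164.0], 0.95), ([395.0, 207.0], 0.19)]
mug side [([348.0, 392.0], 0.64)]
jar scene [([388.0, 270.0], 0.95)]
jar side [([228.0, 244.0], 0.74)]
beaker scene [([342.0, 266.0], 0.88)]
beaker side [([254.0, 213.0], 0.69)]
notebook scene [([158.0, 246.0], 0.59), ([387.0, 268.0], 0.54)]
notebook side [([365.0, 140.0], 0.61), ([297.0, 268.0], 0.28), ([229.0, 244.0], 0.27)]
lead_brick scene [([459.0, 217.0], 0.91)]
lead_brick side [([239.0, 368.0], 0.64)]
screwdriver scene [([250.0, 293.0], 0.86), ([157.0, 246.0], 0.31)]
screwdriver side [([288.0, 166.0], 0.46)]
```

View pics/c1.png

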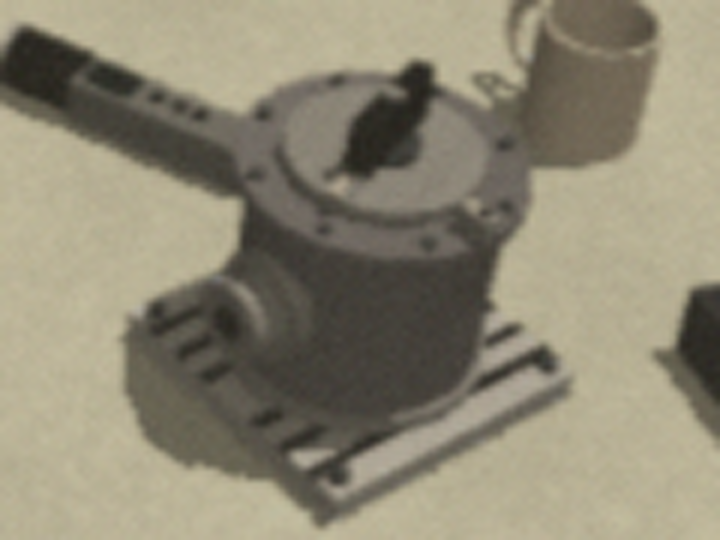

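View pics/c2.png

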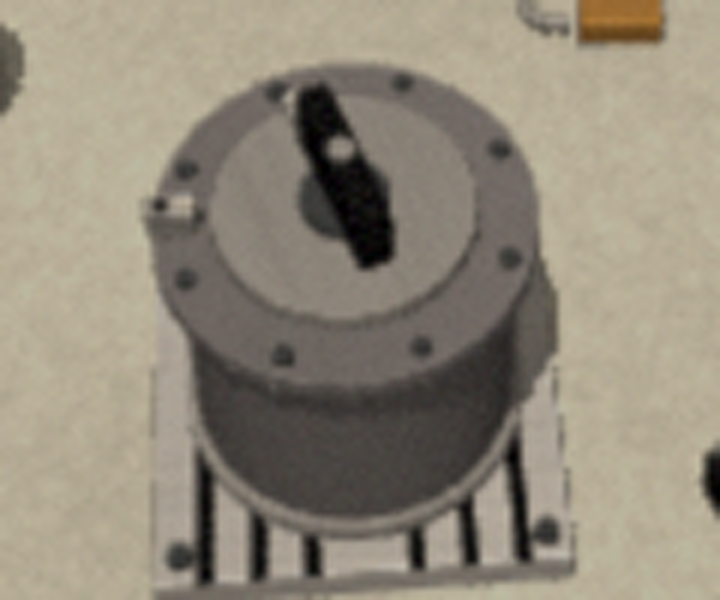

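View pics/c3.png

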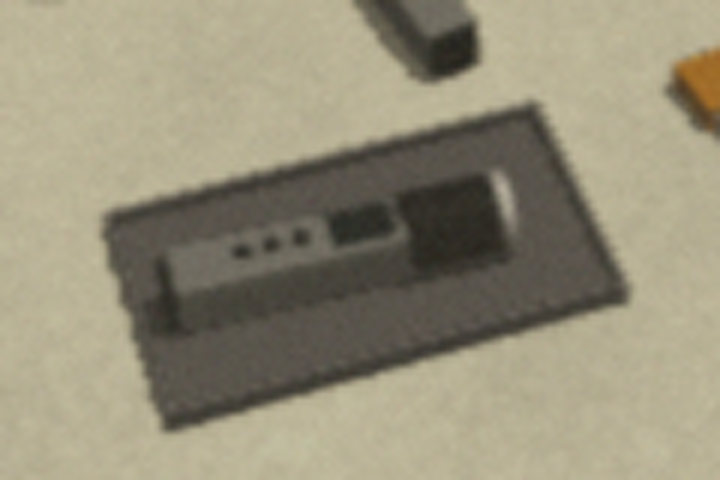

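View pics/c4.png

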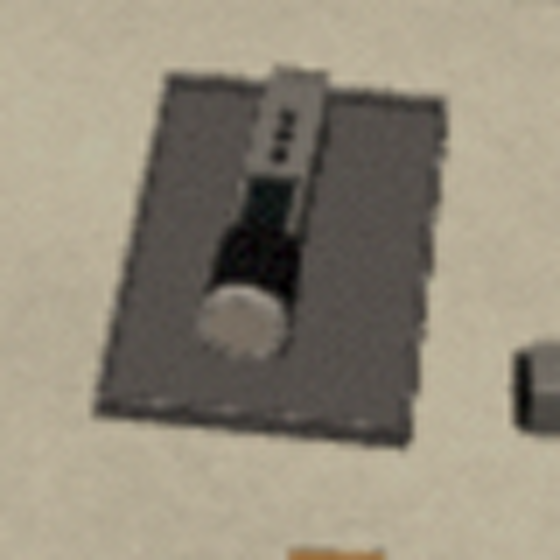

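Run:
```python
from h import *
a=snap("scene");b=snap("side")
A=lambda x,y,o,k:(o[0]+x/k,o[1]+y/k)
# side disc centre
for s,p,z in [(b,A(345,205,(240,235),6),.172),(a,A(386,142,(332,155),6),.172)]:
    print("axis",atz(s,p,z))
print("ear",atz(b,A(150,205,(240,235),6),.178),atz(a,A(495,210,(332,155),6),.178))
print("port",tri([ray(a,A(232,310,(332,155),6))]) if 0 else atz(a,A(235,315,(332,155),6),.09))
print("plate corners z22",[atz(a,A(*p,(332,155),6),.022).round(3) for p in [(130,315),(330,485),(570,375)]])
print("plate side",[atz(b,A(*p,(240,235),6),.022).round(3) for p in [(155,590),(575,565)]])
print("nose",atz(a,A(335,182,(332,155),6),.178),atz(b,A(290,97,(240,235),6),.178))
print("tray scene",[atz(a,A(*p,(192,200),6),.014).round(3) for p in [(108,217),(535,105),(628,293),(168,425)]])
print("tray side",[atz(b,A(*p,(295,150),7),.014).round(3) for p in [(167,78),(445,98),(410,440),(97,412)]])
print("meter top: tail corners, box front",[atz(a,A(*p,(192,200),6),.04).round(3) for p in [(165,255),(175,293),(400,212),(408,247)]])
print("side meter",[atz(b,A(*p,(295,150),7),.04).round(3) for p in [(275,68),(328,75)]], "win",atz(b,A(242,322,(295,150),7),.026), atz(a,A(505,210,(192,200),6),.026))
```

```text
axis [0.54068824 0.24769472 0.172     ]
axis [0.54126675 0.24910545 0.172     ]
ear [0.62117928 0.26852407 0.178     ] [0.6195182  0.27519032 0.178     ]
port [0.56902744 0.15221237 0.09      ]
plate corners z22 [array([0.484, 0.129, 0.022]), array([0.651, 0.182, 0.022]), array([0.612, 0.359, 0.022])]
plate side [array([0.605, 0.364, 0.022]), array([0.423, 0.315, 0.022])]
nose [0.57129484 0.20174253 0.178     ] [0.57708548 0.20024565 0.178     ]
tray scene [array([ 0.462, -0.39 ,  0.014]), array([ 0.446, -0.135,  0.014]), array([ 0.607, -0.127,  0.014]), array([ 0.622, -0.384,  0.014])]
tray side [array([ 0.611, -0.375,  0.014]), array([ 0.456, -0.39 ,  0.014]), array([ 0.438, -0.127,  0.014]), array([ 0.593, -0.115,  0.014])]
meter top: tail corners, box front [array([ 0.526, -0.365,  0.04 ]), array([ 0.555, -0.365,  0.04 ]), array([ 0.533, -0.236,  0.04 ]), array([ 0.56 , -0.238,  0.04 ])]
side meter [array([ 0.548, -0.365,  0.04 ]), array([ 0.519, -0.365,  0.04 ])] win [ 0.53224631 -0.18023444  0.026     ] [ 0.53605592 -0.17723801  0.026     ]
```

```bash
cat >> h.py <<'E'
def down(th): # tool x axis at world angle th(deg), z down
    c,s=np.cos(np.radians(th)),np.sin(np.radians(th))
    return Ro.from_matrix(np.array([[c,s,0],[s,-c,0],[0,0,-1.]])).as_quat()
def st():
    o=env.get_obs(); print("t %.2f"%o["time"],"tcp",o["tool_pos"].round(4),"j",np.round(o["joint_positions"],3),"F",o["ft_force"].round(2),"gap",round(o["finger_gap"],3)); return o
E
python3 - <<'E'
from h import *
s=snap("wrist");o=st()
R=Ro.from_quat(o["orientation"]).as_matrix()
print("cam in tool",R.T@(-np.array(s["R"]).T@s["t"]-o["tool_pos"]), "view", R.T@np.array(s["R"])[2])
for z in (.45,.36,.26,.189):
  print(z,[kinematics.inverse_kinematics([.541,.248,z],down(t)) for t in (125,-55,197)])
E
```

```text
t 1.90 tcp [ 0.1593 -0.5264  0.2423] j [-1.43   0.259  0.021  1.334 -0.     1.418] F [-0.22 -0.27  0.51] gap 1.001
cam in tool [ 0.07346603  0.00036147 -0.13169873] view [-2.88549409e-01 -4.50196006e-04  9.57464901e-01]
0.45 [array([0.28888733, 0.40000327, 0.76452066, 1.93531372, 0.        ,
       1.24881842]), array([ 0.28888733,  0.40000327,  0.76452066,  1.93531372,  0.        ,
       -1.89277423]), array([ 0.28888733,  0.40000327,  0.76452066,  1.93531372,  0.        ,
       -0.00781864])]
0.36 [array([0.28888733, 0.34102839, 0.43582078, 1.66558872, 0.        ,
       1.24881842]), array([ 0.28888733,  0.34102839,  0.43582078,  1.66558872,  0.        ,
       -1.89277423]), array([ 0.28888733,  0.34102839,  0.43582078,  1.66558872,  0.        ,
       -0.00781864])]
0.26 [array([0.28888733, 0.33339396, 0.17320367, 1.41060604, 0.        ,
       1.24881842]), array([ 0.28888733,  0.33339396,  0.17320367,  1.41060604,  0.        ,
       -1.89277423]), array([ 0.28888733,  0.33339396,  0.17320367,  1.41060604,  0.        ,
       -0.00781864])]
0.189 [array([0.28888733, 0.35438097, 0.02409542, 1.24051077, 0.        ,
       1.24881842]), array([ 0.28888733,  0.35438097,  0.02409542,  1.24051077,  0.        ,
       -1.89277423]), array([ 0.28888733,  0.35438097,  0.02409542,  1.24051077,  0.        ,
       -0.00781864])]
```

Run:
```python
from h import *
env.line_to([.159,-.526,.34],velocity=.25)
env.goto([.541,.248,.38],down(125)); st()
s=snap("wrist","w1")
np.save("w1.npy",s,allow_pickle=True)
```

```text
t 5.47 tcp [0.5413 0.2473 0.38  ] j [ 0.288  0.349  0.499  1.721 -0.     1.249] F [-0.03 -0.5   0.39] gap 0.999
```

View pics/w1.png

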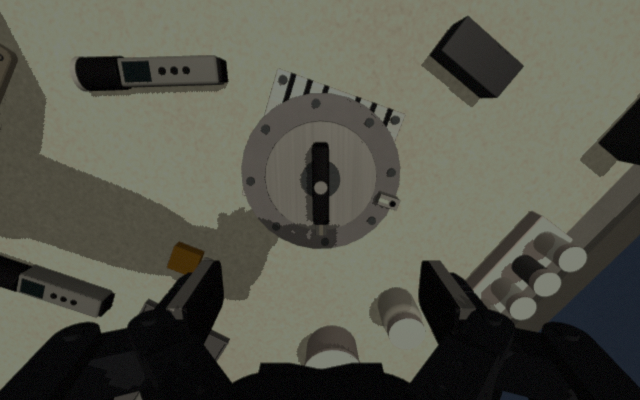

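The wrist view shows the bar almost exactly upright at column 320, the nose near (323,232), and the ear at about (388,201).

Run:
```python
from h import *
s=np.load("w1.npy",allow_pickle=True).item()
crop(s,"w1c",(325,170),180,170,4)
```

```text
w1c origin 235 85 k 4
```

View pics/w1c.png

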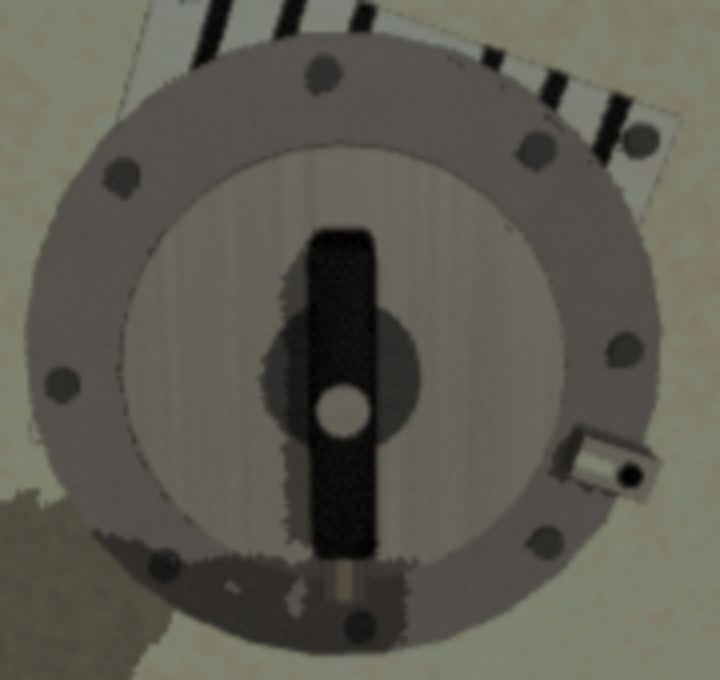

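```bash
cat > m.py <<'E'
from h import *
from scipy.optimize import least_squares
s=np.load("w1.npy",allow_pickle=True).item()
P=lambda x,y:(235+x/4,85+y/4)
bar=[atz(s,P(343,230),.21),atz(s,P(343,557),.21)]
print("bar",bar,np.mean(bar,0)); d=bar[1]-bar[0]; bang=np.degrees(np.arctan2(d[1],d[0])); print("bar ang",bang,np.hypot(*d[:2]))
# flange fit
pts=np.array([atz(s,P(x,y),.162)[:2] for x,y in [(25,340),(661,345),(340,32),(345,655),(110,110),(560,110)]])
r=least_squares(lambda q:np.hypot(*(pts-q[:2]).T)-q[2],[.541,.248,.085]);print("flange",r.x)
pts=np.array([atz(s,P(x,y),.172)[:2] for x,y in [(120,360),(565,350),(340,145),(210,200),(480,190)]])
r=least_squares(lambda q:np.hypot(*(pts-q[:2]).T)-q[2],[.541,.248,.058]);print("disc",r.x)
c=np.mean(bar,0)
for p in [(577,455),(654,480)]:
    e=atz(s,P(*p),.178); v=e-c; print("ear",e,np.hypot(*v[:2]),np.degrees(np.arctan2(v[1],v[0])))
n=atz(s,P(344,600),.178)-c; print("nose",np.hypot(*n[:2]),np.degrees(np.arctan2(n[1],n[0])))
p=[atz(s,P(*q),.022) for q in [(148,0),(680,118)]]; d=p[1]-p[0]; print("plate edge",p,np.degrees(np.arctan2(d[1],d[0])))
E
python3 m.py
```

```text
bar [array([0.51930203, 0.27899871, 0.21      ]), array([0.56391095, 0.21528014, 0.21      ])] [0.54160649 0.24713942 0.21      ]
bar ang -55.00440632186369 0.07778181744343755
flange [0.54197201 0.24566665 0.08497948]
disc [0.54383925 0.24492293 0.05767827]
ear [0.60438682 0.26341915 0.178     ] 0.06485676467018607 14.537311971423245
ear [0.62503266 0.26957401 0.178     ] 0.08639002799309245 15.051639328393414
nose 0.06312612256378045 -54.72504071149369
plate edge [array([0.43161493, 0.28720169, 0.022     ]), array([0.60717951, 0.36193686, 0.022     ])] 23.058715144573007
```

Run:
```python
from h import *
c=[.542,.2463]
env.goto([*c,.27],down(125))
env.line_to([*c,.19],velocity=.08); st()
env.gripper_close(); o=st()
j=np.array(o["joint_positions"])
tgt=kinematics.inverse_kinematics([*c,.19],down(196.3)); print(tgt)
n=4
for k in range(1,n+1):
    env.set_joints(j+(tgt-j)*k/n)
o=st();print(o["torque"])
env.release(); st()
env.line_to([*c,.27],velocity=.1); env.goto([*c,.38],down(196.3)); st()
s=snap("wrist","w2");np.save("w2.npy",s,allow_pickle=True)
crop(s,"w2c",(325,170),180,170,4)
```

```text
t 7.19 tcp [0.5423 0.2464 0.1906] j [ 0.286  0.354  0.027  1.243 -0.     1.246] F [-0.33  0.54  0.55] gap 1.003
t 7.83 tcp [0.5417 0.2461 0.1902] j [ 0.286  0.354  0.026  1.244 -0.     1.246] F [-2.19 -2.1   3.01] gap 0.177
[2.85640174e-01 3.54290145e-01 2.65442477e-02 1.24305043e+00
 0.00000000e+00 1.15150570e-03]
t 9.43 tcp [0.5413 0.2449 0.1902] j [ 0.285  0.354  0.026  1.245 -0.002  0.005] F [ -6.73 -10.43   6.86] gap 0.18
[-1.69633357  1.11722997  0.1629877 ]
t 10.12 tcp [0.542  0.2464 0.19  ] j [2.860e-01 3.540e-01 2.700e-02 1.243e+00 0.000e+00 1.000e-03] F [-0.22  0.2  -0.4 ] gap 1.004
t 11.58 tcp [0.5422 0.2464 0.3799] j [2.86e-01 3.49e-01 4.99e-01 1.72e+00 0.00e+00 1.00e-03] F [-0.21 -0.83 -0.1 ] gap 1.002
w2c origin 235 85 k 4
```

View pics/w2c.png

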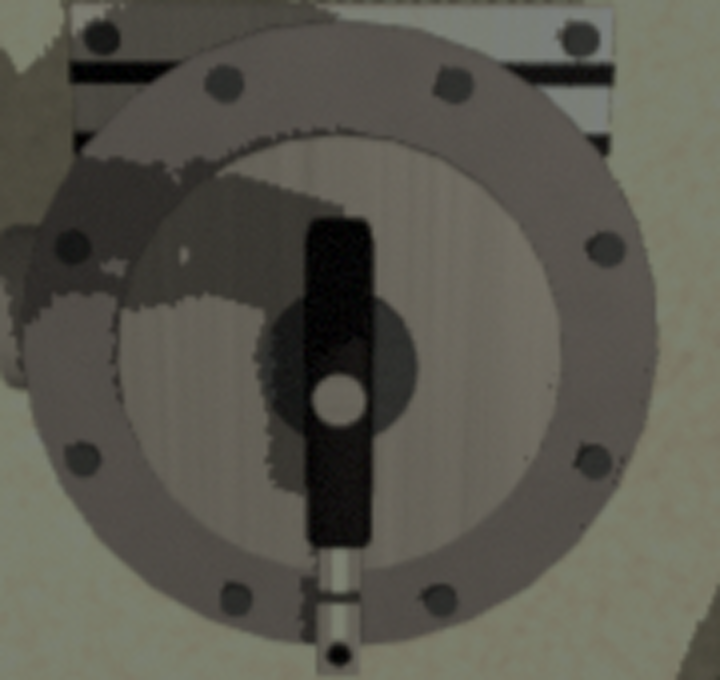

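View pics/w2.png

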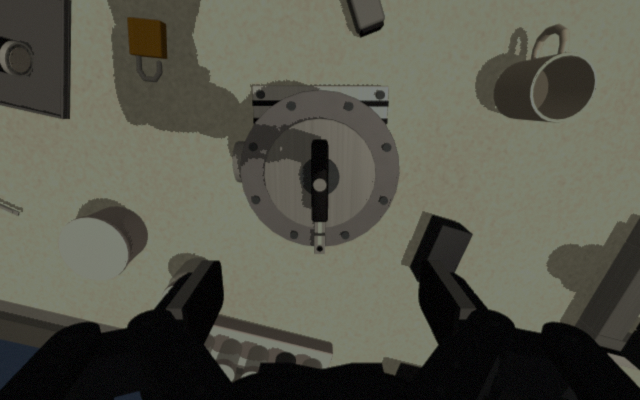

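The pointer and ear lines are both at column 339 in the crop, so they are in line and the shutter is closed. The plate's edges run parallel to the image rows, which confirms the housing yaw (ear at 16.3°). Next is the meter.

Run:
```python
from h import *
print(kinematics.inverse_kinematics([.537,-.272,.3],down(-88)))
env.goto([.537,-.272,.3],down(-88)); st()
s=snap("wrist","w3");np.save("w3.npy",s,allow_pickle=True)
```

```text
[-0.60817873  0.34334414  0.28824618  1.51569836  0.         -2.21388164]
t 13.55 tcp [ 0.5372 -0.2714  0.2999] j [-0.607  0.343  0.288  1.516  0.    -2.213] F [-0.74 -0.17 -0.54] gap 1.001
```

View pics/w3.png

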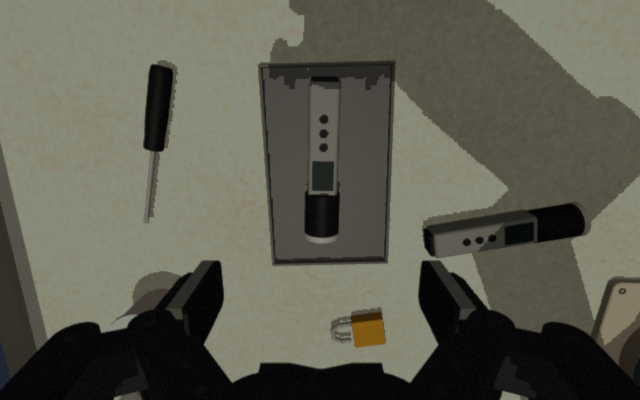

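Run:
```python
from h import *
s=np.load("w3.npy",allow_pickle=True).item()
crop(s,"w3c",(326,163),160,210,3)
crop(s,"w3d",(323,160),60,180,4)
T=[atz(s,p,.014) for p in [(260,64),(394,62),(387,263),(274,264)]];print("tray",np.round(T,4),np.mean(T,0))
```

```text
w3c origin 246 58 k 3
w3d origin 293 70 k 4
tray [[ 0.6116 -0.3841  0.014 ]
 [ 0.4566 -0.3919  0.014 ]
 [ 0.4406 -0.1353  0.014 ]
 [ 0.5965 -0.1281  0.014 ]] [ 0.5263176  -0.25984751  0.014     ]
```

View pics/w3d.png

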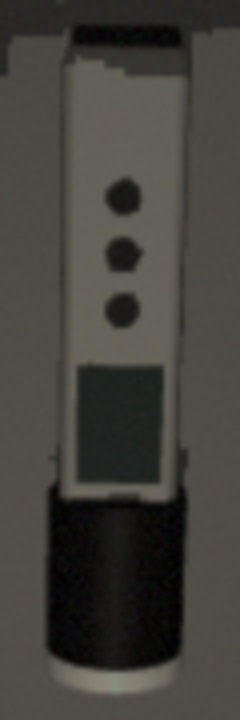

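Run:
```python
from h import *
s=np.load("w3.npy",allow_pickle=True).item()
P=lambda x,y:(293+x/4,70+y/4)
a=atz(s,P(127.5,60),.04);b=atz(s,P(119.5,498),.04);d=(b-a)/np.linalg.norm(b-a)
print(a,b,np.linalg.norm(b-a),np.degrees(np.arctan2(d[1],d[0])))
print("origin from front",b-.04*d, "from tail",a+.095*d,"window top",atz(s,P(115,660),.048)-.095*d, "w",[np.linalg.norm(atz(s,P(x,y),.04)-atz(s,P(u,y),.04)) for x,u,y in [(65,190,60),(62,177,498)]])
h=[atz(s,P(x,600),.026) for x in (48,183)];print("head mid",np.mean(h,0),np.linalg.norm(h[0]-h[1]))
h=np.mean(h,0); t=d[:2]; n=h-a; print("lateral head off axis",n[0]*d[1]-n[1]*d[0])
```

```text
[ 0.53578491 -0.362756    0.04      ] [ 0.53321069 -0.23723437  0.04      ] 0.12554802490824737 91.1748654785968
origin from front [ 0.53403084 -0.27722596  0.04      ] from tail [ 0.53383704 -0.26777597  0.04      ] window top [ 0.53470261 -0.28255598  0.048     ] w [np.float64(0.03453563568335555), np.float64(0.034906288000164445)]
head mid [ 0.53296883 -0.19929354  0.026     ] 0.043439658989578724
lateral head off axis 0.0005361237306350203
```

Run:
```python
from h import *
a=snap("scene");b=snap("side")
for n,z in [("beaker",.035),("jar",.042),("padlock",.01),("mug",.045)]:
    r=[]
    for s in (a,b):
        d=vision.trace(s["name"],n)
        if d:
            m=d[0]["mask"]; ys,xs=np.where(m); r.append(ray(s,d[0]["location"])); print(n,s["name"],round(d[0]["conf"],2),atz(s,d[0]["location"],z).round(3))
    if len(r)==2: print(n,tri(r).round(3))
u=np.array([np.cos(np.radians(-73.7)),np.sin(np.radians(-73.7))]);c=np.array([.542,.2463])
for D in (.3,.235): print(c+D*u, kinematics.inverse_kinematics([*(c+D*u),.086],down(-73.7)))
```

```text
beaker scene 0.66 [ 0.746 -0.022  0.035]
beaker side 0.78 [ 0.757 -0.038  0.035]
beaker [ 0.753 -0.026  0.046]
jar scene 0.65 [0.797 0.113 0.042]
jar side 0.57 [0.802 0.103 0.042]
jar [0.801 0.109 0.049]
padlock scene 0.76 [ 0.46  -0.011  0.01 ]
padlock side 0.62 [ 0.462 -0.023  0.01 ]
padlock [ 0.464 -0.015  0.017]
mug scene 0.57 [0.369 0.505 0.045]
mug side 0.61 [0.365 0.481 0.045]
mug [0.372 0.492 0.056]
[ 0.62620001 -0.04164159] [-0.2000077   0.46885194 -0.06561339  1.036331    0.         -2.0552927 ]
[0.60795668 0.02074576] [-0.10375563  0.43919606 -0.11663259  1.01496768  0.         -1.95904062]
```

Run:
```python
from h import *
p=[.534,-.2765]; q=down(91.2-180)
env.goto([*p,.12],q)
env.line_to([*p,.022],velocity=.08); st()
env.gripper_close(); st()
env.line_to([*p,.05],velocity=.05); env.sleep(.3); st()
s=snap("side"); crop(s,"s4",(340,180),110,90,6); snap("wrist","w4"); s=snap("scene"); crop(s,"sc4",(250,230),130,90,6)
```

```text
t 16.23 tcp [ 0.5343 -0.2767  0.0225] j [-0.617  0.487 -0.22   0.863  0.    -2.209] F [ 0.14 -0.41 -0.3 ] gap 0.997
t 16.74 tcp [ 0.5342 -0.2766  0.0224] j [-0.617  0.487 -0.22   0.863  0.    -2.209] F [-0.61  0.26  4.  ] gap 0.41
t 17.75 tcp [ 0.5339 -0.2764  0.0497] j [-0.617  0.46  -0.185  0.926  0.    -2.209] F [ 1.56 -0.44 -3.19] gap 0.412
s4 origin 285 135 k 6
sc4 origin 185 185 k 6
```

View pics/sc4.png

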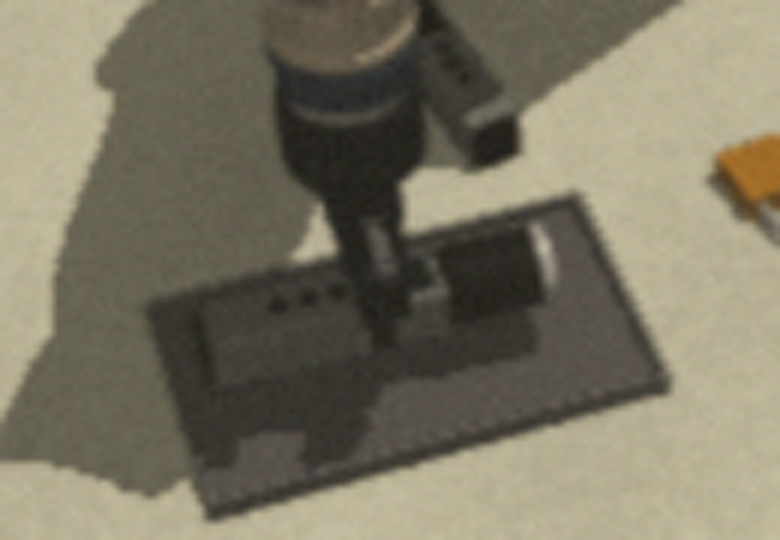

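View pics/w4.png

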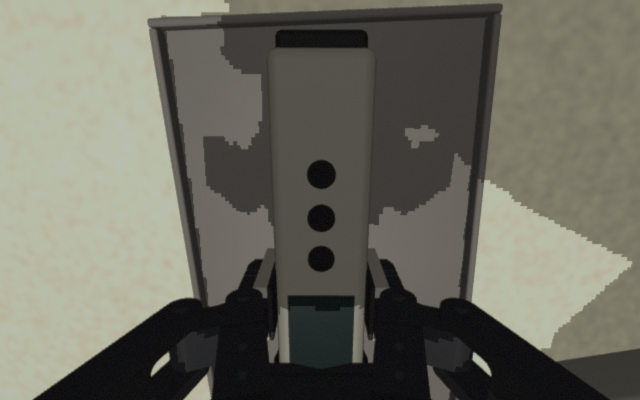

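View pics/s4.png

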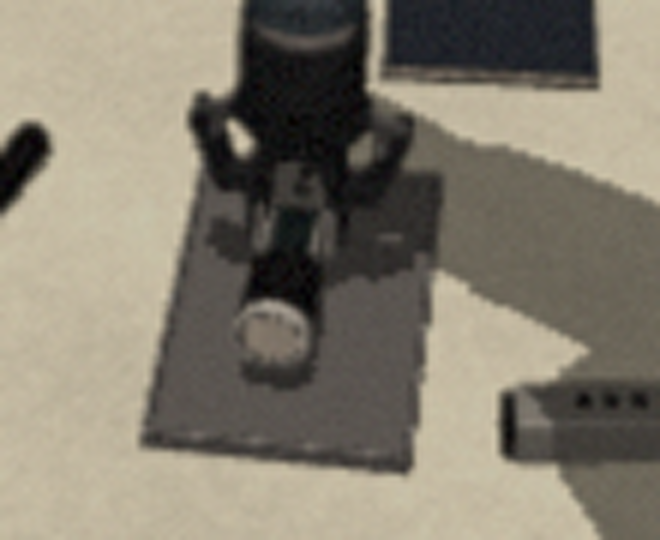

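The meter is held level. In the scene crop its window is at about (546,257).

Run:
```python
from h import *
a=snap("scene")
w=tri([ray(a,(185+546/6,185+257/6)),ray(snap("side"),(285+272/6,135+333/6))]);print(w, atz(a,(185+546/6,185+257/6),.054))
u=np.array([np.cos(np.radians(-73.7)),np.sin(np.radians(-73.7))]);c=np.array([.542,.2463])
env.line_to([.534,-.2765,.15],velocity=.12)
D=.275;q=down(-73.7)
env.goto([*(c+D*u),.15],q)
env.line_to([*(c+D*u),.086],velocity=.1)
env.sleep(.2);st()
s=snap("scene"); crop(s,"sc5",(350,210),130,100,6);s=snap("side"); crop(s,"s5",(300,260),130,100,6)
```

```text
[ 0.53050345 -0.17625943  0.05591159] [ 0.53017945 -0.17518007  0.054     ]
t 21.03 tcp [ 0.6195 -0.0177  0.0867] j [-0.164  0.456 -0.087  1.027  0.    -2.019] F [ 0.94  0.21 -2.47] gap 0.411
sc5 origin 285 160 k 6
s5 origin 235 210 k 6
```

View pics/sc5.png

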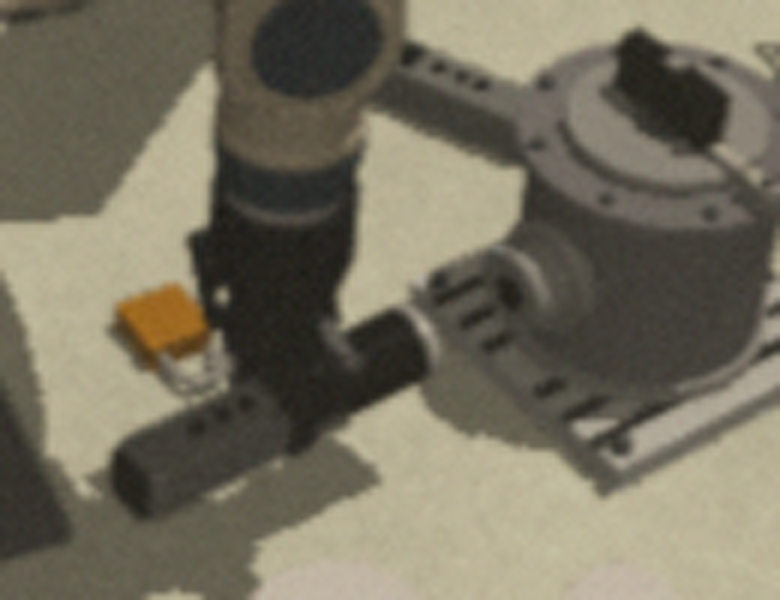

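View pics/s5.png

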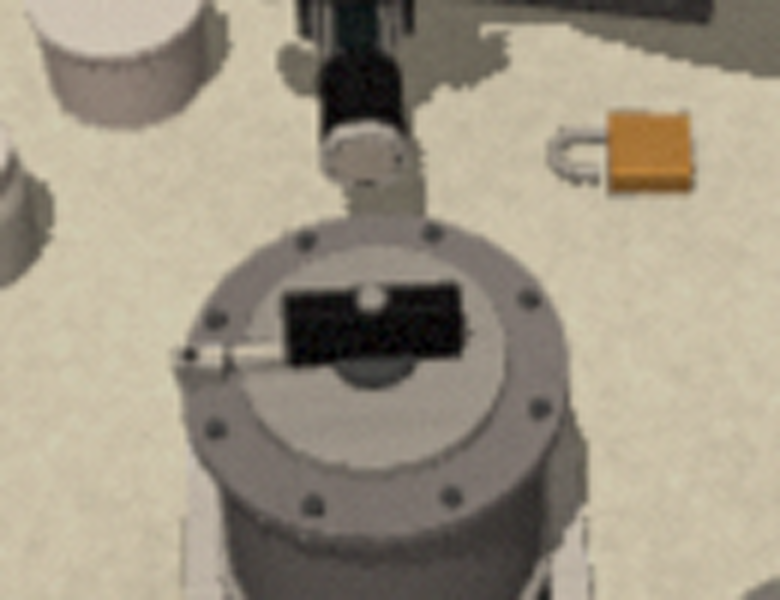

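Run:
```python
from h import *
a=snap("scene");b=snap("side")
w=tri([ray(a,(285+430/6,160+336/6)),ray(b,(235+362/6,210+157/6))])
u=np.array([np.cos(np.radians(-73.7)),np.sin(np.radians(-73.7))]);c=np.array([.542,.2463])
v=w[:2]-c; print("win",w,"along",v@u,"side",v[0]*-u[1]+v[1]*u[0])
pt=[*(c+.105*u),.09]; print("port proj scene crop",(proj(a,pt)[0]-[285,160])*6, "bore seen ~(508,285)")
e=[*(c+.18*u),.09]; print("exp win",(proj(a,e)[0]-[285,160])*6,(proj(b,e)[0]-[235,210])*6)
e=[*(c+.175*u),.09]; print("exp win",(proj(a,e)[0]-[285,160])*6,(proj(b,e)[0]-[235,210])*6)
```

```text
win [0.59347047 0.08368548 0.09515599] along 0.17052432400647066 side 0.0037611444394194463
port proj scene crop [508.02267286 290.15116088] bore seen ~(508,285)
exp win [405.24465342 340.8712498 ] [361.9684117  153.84518841]
exp win [412.2383506  337.41991901] [362.3980525 161.4462631]
```

Run:
```python
from h import *
u=np.array([np.cos(np.radians(-73.7)),np.sin(np.radians(-73.7))]);c=np.array([.542,.2463])
env.line_to([*(c+.241*u),.085],velocity=.04)
env.sleep(.3);st()
s=snap("scene"); crop(s,"sc6",(350,210),130,100,6);s=snap("side"); crop(s,"s6",(300,260),130,100,6)
env.sleep(2.2);st()
```

```text
t 22.53 tcp [0.6097 0.0148 0.085 ] j [-0.113  0.442 -0.114  1.014 -0.    -1.968] F [ 0.35  0.22 -2.55] gap 0.411
sc6 origin 285 160 k 6
s6 origin 235 210 k 6
t 24.83 tcp [0.6096 0.015  0.085 ] j [-0.113  0.442 -0.114  1.014 -0.    -1.968] F [-0.23 -0.55 -1.83] gap 0.405
```

View pics/sc6.png

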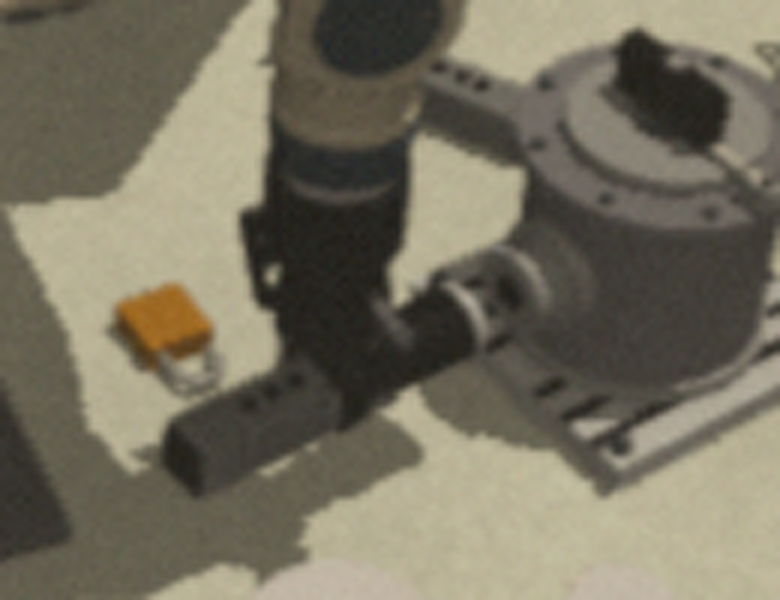

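View pics/s6.png

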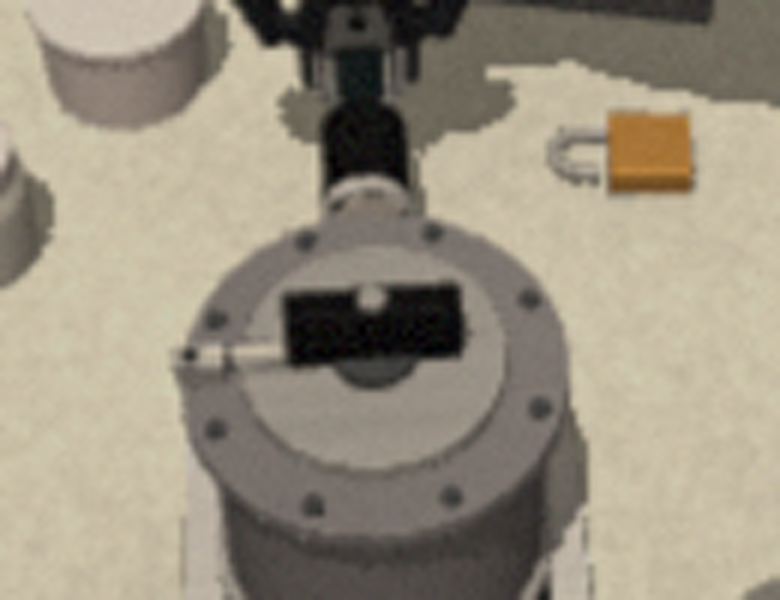

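```bash
cat > ov.py <<'E'
from h import *
import sys
u=np.array([np.cos(np.radians(-73.7)),np.sin(np.radians(-73.7)),0]);c=np.array([.542,.2463,0]);n=np.array([-u[1],u[0],0]);z=np.array([0,0,1.])
def circ(o,r): 
    t=np.linspace(0,2*np.pi,60); return o+r*(np.outer(np.cos(t),n)+np.outer(np.sin(t),z))
def ov(s,f,ctr,wx,k=8,w=80,h=64):
    x0,y0=int(ctr[0]-w/2),int(ctr[1]-h/2)
    i=cv2.resize(s["image"][y0:y0+h,x0:x0+w,::-1],None,fx=k,fy=k,interpolation=cv2.INTER_CUBIC)
    i=np.clip(i.astype(float)*1.6,0,255).astype(np.uint8)
    dr=lambda P,col:cv2.polylines(i,[np.round(((proj(s,P)-[x0,y0]+.5)*k-.5)).astype(int)],False,col,1)
    dr(circ(c+u*.105+z*.09,.026),(0,255,0));dr(circ(c+u*.105+z*.09,.011),(0,255,0))
    W=c+u*(.105+wx[0])+n*wx[1]+z*(.09+wx[2])
    dr(circ(W,.022),(0,0,255)); dr(circ(W+u*.06,.022),(255,128,0))
    cv2.imwrite(f"pics/{f}.png",i)
E
python3 - <<'E'
from ov import *
ov(snap("scene"),"o1",(365,210),(.031,0,-.001));ov(snap("side"),"o2",(297,243),(.031,0,-.001))
E
```

```text
(no output)
```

View pics/o1.png

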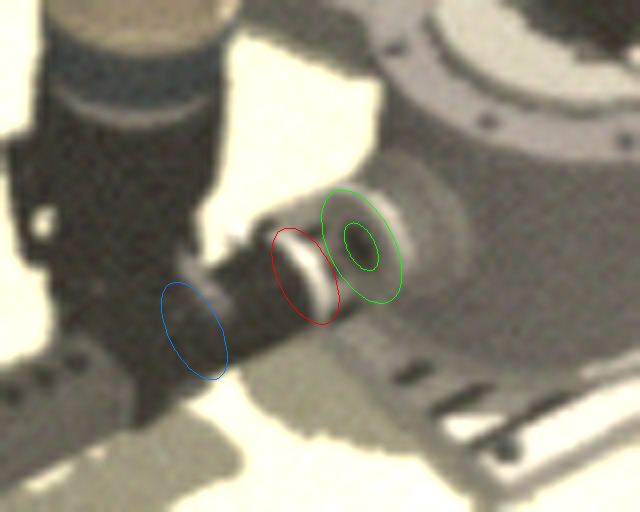

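View pics/o2.png

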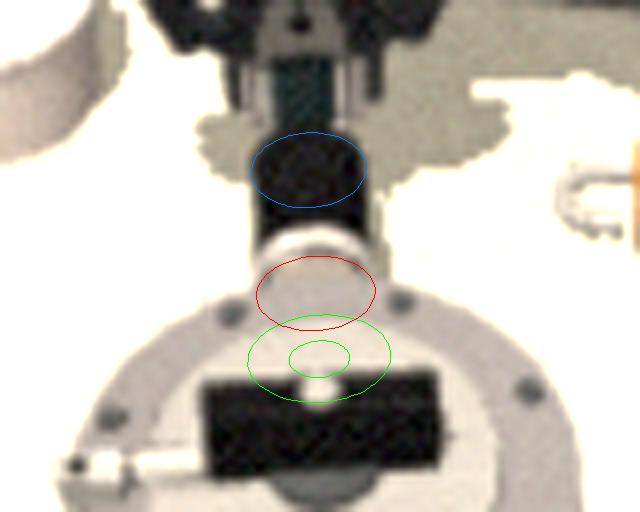

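The overlay fits in both views: window about 31 mm off, centred to within about 2 mm. The hold has lasted over 2.3 s. Returning the meter to the tray.

Run:
```python
from h import *
env.sleep(.4)
u=np.array([np.cos(np.radians(-73.7)),np.sin(np.radians(-73.7))]);c=np.array([.542,.2463])
env.line_to([*(c+.285*u),.087],velocity=.05)
env.line_to([*(c+.285*u),.15],velocity=.1)
p=[.530,-.267];q=down(-87)
env.goto([*p,.15],q)
env.line_to([*p,.05],velocity=.08); env.sleep(.3); st()
s=snap("scene"); crop(s,"sc7",(250,230),130,90,6)
```

```text
t 29.86 tcp [ 0.5301 -0.2671  0.0502] j [-0.608  0.448 -0.205  0.917 -0.    -2.231] F [ 1.51 -0.34 -2.11] gap 0.41
sc7 origin 185 185 k 6
```

View pics/sc7.png

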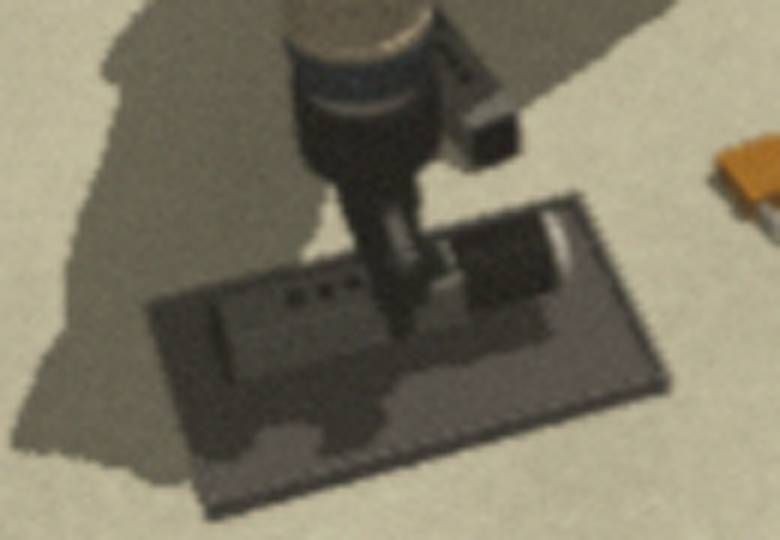

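Run:
```python
from h import *
p=[.530,-.267]
env.line_to([*p,.027],velocity=.04)
for z in (.0250,.0240,.0230,.0225,.022):
    env.line_to([*p,z],velocity=.015); o=st()
    if o["ft_force"][2]>4: break
env.release(); st()
env.line_to([*p,.12],velocity=.08)
env.goto([.50,-.22,.33],down(-87)); st()
s=snap("wrist","w8");np.save("w8.npy",s,allow_pickle=True);s=snap("scene"); crop(s,"sc8",(250,230),130,90,6); s=snap("side"); cv2.imwrite("pics/s8.png",s["image"][:,:,::-1])
```

```text
t 30.92 tcp [ 0.53   -0.267   0.0251] j [-0.608  0.473 -0.238  0.86  -0.    -2.231] F [ 0.39  0.4  -2.12] gap 0.412
t 31.17 tcp [ 0.5299 -0.267   0.024 ] j [-0.608  0.474 -0.239  0.858 -0.    -2.231] F [-0.92 -0.48 -2.54] gap 0.41
t 31.42 tcp [ 0.53   -0.267   0.0229] j [-0.608  0.475 -0.24   0.856 -0.    -2.231] F [ 0.69  0.1  -2.37] gap 0.411
t 31.67 tcp [ 0.53   -0.267   0.0225] j [-0.608  0.476 -0.241  0.855 -0.    -2.231] F [ 0.34 -0.78 -2.71] gap 0.412
t 31.92 tcp [ 0.53   -0.267   0.0224] j [-0.608  0.475 -0.241  0.854 -0.    -2.231] F [-2.07  1.12  3.44] gap 0.409
t 32.47 tcp [ 0.53   -0.267   0.0219] j [-0.608  0.476 -0.241  0.854  0.    -2.231] F [0.24 0.26 0.62] gap 1.002
t 34.72 tcp [ 0.5    -0.2201  0.3284] j [-0.568  0.245  0.219  1.547 -0.    -2.191] F [ 0.06  0.1  -0.71] gap 1.0
sc8 origin 185 185 k 6
```

View pics/w8.png

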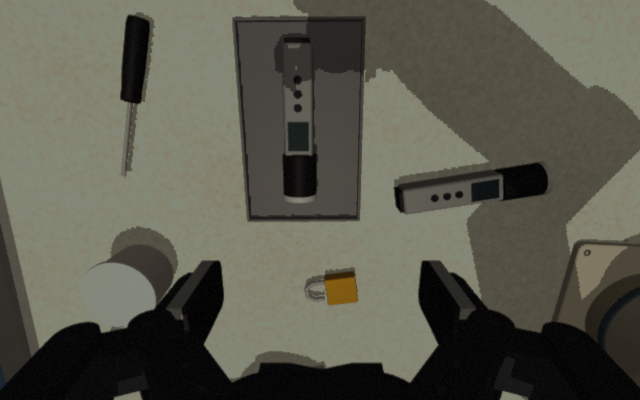

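View pics/sc8.png

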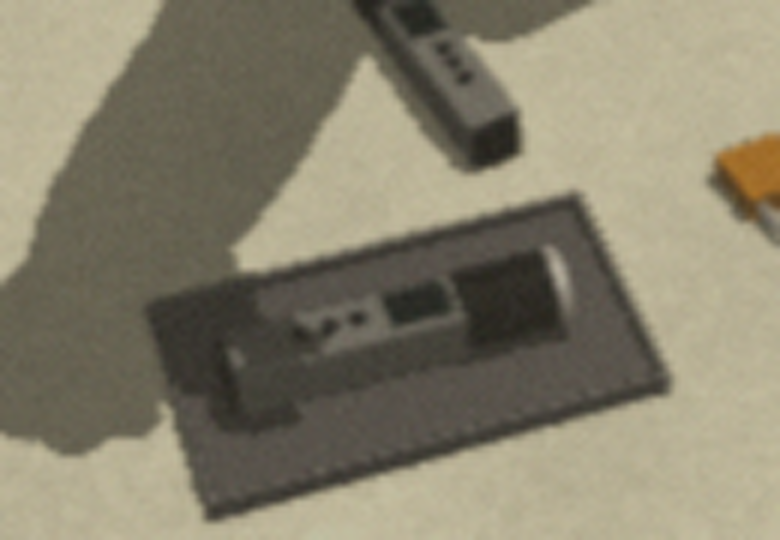

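View pics/s8.png

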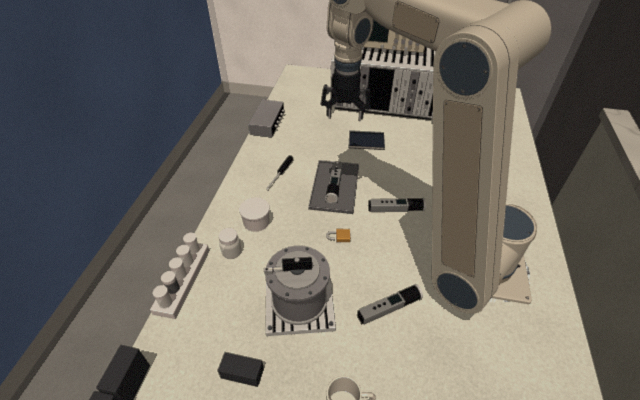

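The wrist view shows the meter flat and display up inside the tray, with its head end at (300,200) clear of the rim. In the side view the pointer is still at the ear (270,268), and the bystanders are where they were. Handing in.

Run:
```python
from h import *
env.hand_in(); st()
```

```text
the job is handed in; nothing more can be done
the job is handed in; nothing more can be done
```

The job is done and handed in at about 35 s of the 72 s allowed; no verdict was reported.

- **Shutter:** I turned the bar handle about 71° until the pointer nose lined up with the locking ear, then let go. In the overhead picture the two lines agreed to within about one degree. The last side picture still shows the pointer at the ear.
- **Meter reading:** I held the meter in front of the port for more than 2.3 s. Overlays on two cameras put the window about 31 mm off and centred to within 2–3 mm. My earlier rough estimates disagreed: a hand-picked gap of about 24 mm, and a height off by up to about 10 mm. I relied on the overlays, and the rough gap is still inside the 15–60 mm allowed.
- **Return to tray:** I lowered the meter until it touched the floor, with a contact force of about 6 N, and released it. The last pictures show it flat, display up and inside the rim, with the gripper well clear.
- **Other things on the bench:** By eye, the bystanders and both look-alike meters are where they started. I did not measure them again.

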